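# Square the cold block to the stop rail

### The arm

A 6-joint arm with a two-finger parallel gripper is mounted at the origin on the work surface. World frame = base frame: x ahead of the robot, y to its left, z up, the work surface at z = 0. Lengths are in mm, angles in rad, forces in N, time in s.
With the tool pointing down it reaches from about 350 to 775 mm from the base axis. Payload 7.3 kg.
Tool frame: the origin (TCP) lies midway between the tips of the shut fingers; the grasp point (between the pads) lies 19 mm behind it; z points along the fingers, y is the direction in which the jaws open and shut (so a half turn about z gives the same grasp; the last joint's range is limited). The gripper opens to 92 mm and grips with 3 to 60 N. Pads are 19 mm wide; open, the fingers measure 130 mm over their backs; the gripper's body (75 mm by 190 mm) begins 47 mm behind the grasp point.
Start: joints at [0.989, 0.342, 1.524, -0, 1.275, -0.146], TCP at [221.61, 475.956, 226.741] pointing down, gripper open.
Joint ranges: [-2.53, 2.53], [-0.77, 2.02], [0.04, 2.7], [-1, 4.14], [0.28, 2.66], [-3.11, 3.11]. Speed limits (rad/s): [2.57, 2.57, 3.14, 3.14, 3.14, 3.14].

### API

Orientations are given as [roll, pitch, yaw] about the fixed x, y, z axes, in that order (R = Rz(yaw) Ry(pitch) Rx(roll)).
In Python, from plant import sensors, imaging, ticket gives the robot as it stands. The module is installed in compiled form; this text tells all that it offers.
- The arm moves only by the tool arm_command, never from a script. Its argument "increments" is one flat list of numbers, 5 for each row, row after row: the closure, from 0 (fully open) to 1 (shut), then the shift along the tool's x, y, z in mm, then the turn about the tool's z in degrees. In form: [hand, dx, dy, dz, spin, hand, dx, dy, dz, spin, ...]. A call has 1 to 20 rows; each row is the pose to reach, as a shift and turn from the pose commanded when the call began, along the tool's axes at that moment; what a row does not reach only later rows make up. A row lasts 1/8 s, in which the tool goes at most 62.5 mm and 10.7 degrees, less where a joint would pass 70% of its speed; a pose out of reach is approached as far as the arm can. A call with a gripper value outside its range is refused whole. The fingers move at their own pace and stop on an object; the grip force is fixed at half the most. Time passes only in rows, so rows that repeat a pose let the fingers close. It gives the time, the measured TCP pose, the force and the opening at its end, in the units of the state.
- sensors.get_obs(): the state, without advancing time (a new reading comes with each control period).
- imaging.capture(name): name is "scene" or "top"; returns the picture (400x640x3 uint8, blue, green, red); there is no depth.
- imaging.calibration(name): a dict with "fx", "fy", "cx", "cy" (pixels), "world_to_cam" (4x4, takes a point from world to camera coordinates). Camera axes: x right, y down, z forward; pixel columns grow to the right and rows downward; lengths in mm; the calibration is good to about 2 mm. A picture is of the moment at which its call begins. calibration takes no time and is no camera call.
- ticket.close_job(): hands the job in, once; it reports no verdict.
The state is a dict: "time": time; "joint_positions": joint angles; "dq": joint speeds; "tau": joint torques, N m; "tool_pos": TCP position; "tcp_rot": TCP orientation; "contact_force": force on the tool from outside, world axes, zero at the start; "moment": the same for the moment, N m; "grip_width": finger opening in mm.
Only numpy, scipy, OpenCV 4.12 (cv2) and the standard library are available. Lean on these libraries where they do the work, as an engineer would, in place of code of your own. Each camera call takes 0.05 s, during which the arm holds its last target. There are 200 camera calls.

### The job

The heavy cold block full of open sample tubes stands askew on the loading tray. Without lifting it, walk it round with the fingertips, nudging one corner and then another, until its bare long back face lies flat against the stop rail, wholly between the rail's two ends, then draw the hand clear. Go slowly so that nothing spills, have it about square before it meets the rail so that no corner knocks it, and do not touch the tubes or disturb the things standing about.

Things in the scene. Friction and masses are not known exactly. Their poses are not given: they have to be found in the camera images.
- tray: loading tray: flat dark steel plate, 340 (x) by 420 mm (y), fixed on the bench at a place and yaw that vary, its top 14 mm above the bench. Origin at the centre of its underside; x points across it towards the stop rail (roughly away from the robot), y along the rail to the left, z up.
- rail: stop rail: aluminium bar fixed on the tray near its far edge, 230 mm long (y), 14 mm thick, 22 mm high above the tray top. Origin at the middle of its near face, which the block must lie against, at tray-top level. The face is the plane x = 0; the bar is at positive x, the open tray at negative x; its ends are at y = +115 and -115 mm. Axes parallel to the tray's.
- block: cold block: solid aluminium, 95 (x) by 140 (y) by 50 mm high, 1.1 to 1.7 kg, loose on the tray; sliding it takes 5 to 13 N. Origin at the centre of its underside; x out of its bare long back face, y to its left, z up. A white label strip runs along the front edge of its top and front face. It starts clear of the rail, turned 30 to 67 degrees anticlockwise (from above) from square.
- tubes: the eleven open sample tubes, white plastic, fixed in wells of the block, with their open lids standing up to 24 mm above its top (74 mm above the tray). Same origin and axes as the block. Not to be touched.
- back_left (a point): lower corner of the block at the left (+y) end of its back face, at tray level. The block is square when its x is parallel to the rail's x
- back_right (a point): lower corner of the block at the right (-y) end of its back face, at tray level; at the start it is the corner nearest the rail. A push here along the block's -x, from the rail side, also turns it clockwise, and moves it back from the rail and to the right
- front_left (a point): lower corner of the block at the left (+y) end of its front (label) face, at tray level; at the start it is the corner nearest the robot. A push here along the block's +x turns the block clockwise (from above) about a point some 70 to 100 mm to the right of its centre, so that the block also moves along its +x
- front_right (a point): lower corner of the block at the right (-y) end of its front (label) face, at tray level. A push here along the block's +x turns the block anticlockwise
- tube_rack: blue plastic rack with small tubes, 190 by 100 mm, 50 mm high, loose on the bench to the left of the tray; origin at the centre of its underside, long side along its x. Leave alone.
- pipette: grey and white hand pipette, about 250 mm long, 28 mm high, lying loose on the bench to the right of the tray; origin under its handle, x along it to the tip. Leave alone.
- reagent_bottle: small capped bottle, 32 mm in diameter, 62 mm high, standing loose on the near right corner of the tray; origin at the centre of its underside. Leave alone.
There are look-alikes about, which are no part of the job. Of the things that look like the block, the largest one is meant.

How it is judged:
By the outcome, as a careful person would: the job done as asked, in the order asked, and still so for the second after the job is handed in, with the robot touching nothing.
It also fails if it takes over 72 s, if anything falls off the work surface, if the arm or the gripper's body presses on something with over 40 N, if the wrist force passes 120 N, or if a joint passes its speed limit or range.

## Working session

There is one attempt and no reset: what is moved stays moved. The work goes in short steps, Python scripts to look and compute and a tool call to move; the robot and the scene stay as the last step left them, time stands still between calls to the robot, and variables do not carry over. Pictures are saved under pics/ and viewed, about 8 in all and at most 12, crops included, and the job is handed in when it is done.

Besides the shell and the picture viewer there is one more tool, called after ">>>" as name(argument=value, ...) on one line, values as JSON. arm_command: Moves the arm, as the interface text tells. Its arguments: {"type":"object","properties":{"increments":{"type":"array","items":{"type":"number"}}},"required":["increments"]}

```bash
mkdir -p pics
cat > h.py <<'E'
import numpy as np, cv2
from plant import sensors, imaging, ticket
def cap(n,f):
    im=imaging.capture(n); cv2.imwrite('pics/'+f,im); return im
def proj(n,P):
    c=imaging.calibration(n); P=np.atleast_2d(P).astype(float)
    q=(np.c_[P,np.ones(len(P))]@np.array(c['world_to_cam']).T)[:,:3]
    return np.c_[c['fx']*q[:,0]/q[:,2]+c['cx'], c['fy']*q[:,1]/q[:,2]+c['cy']]
def back(n,uv,z):
    c=imaging.calibration(n); T=np.array(c['world_to_cam']); uv=np.atleast_2d(uv)
    d=np.c_[(uv[:,0]-c['cx'])/c['fx'],(uv[:,1]-c['cy'])/c['fy'],np.ones(len(uv))]@T[:3,:3]
    o=-T[:3,:3].T@T[:3,3]
    return o+d*((z-o[2])/d[:,2])[:,None]
E
python3 - <<'E'
from h import *
a=cap('top','a1.png');b=cap('scene','b1.png')
print(sensors.get_obs())
for n in('top','scene'):
    T=np.array(imaging.calibration(n)['world_to_cam']);print(n,-T[:3,:3].T@T[:3,3],T[:3,:3].round(3).tolist())
E
```

```text
{'time': 0.1, 'joint_positions': array([ 9.89011886e-01,  3.42637523e-01,  1.52488569e+00,  3.14063756e-06,
        1.27545174e+00, -1.46036131e-01]), 'dq': array([-2.50177973e-04, -2.93204154e-03, -1.76495022e-03, -3.27251617e-05,
        1.66665599e-03, -2.69480985e-04]), 'tau': array([ 1.41261360e-03, -4.32003093e+01, -2.44696891e+01,  7.18679396e-02,
        5.25223883e-02, -7.74030696e-05]), 'tool_pos': array([221.39126777, 475.63644486, 226.1350341 ]), 'tcp_rot': array([-3.14022550e+00, -2.04120331e-04,  2.70584329e+00]), 'contact_force': array([-0.61210879,  0.31790798, -0.64068376]), 'moment': array([0.01706705, 0.07520458, 0.00596439]), 'grip_width': 91.7010017705416}
top [ 424.2468858    15.1036416  1293.13801814] [[0.02, -1.0, 0.022], [-0.996, -0.022, -0.087], [0.088, -0.02, -0.996]]
scene [1205.19724421 -584.62114039  841.24201591] [[0.654, 0.756, 0.014], [0.499, -0.417, -0.76], [-0.569, 0.504, -0.65]]
```

View pics/a1.png

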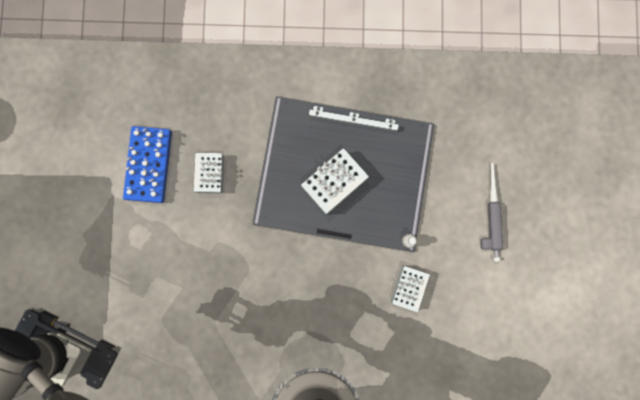

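View pics/b1.png

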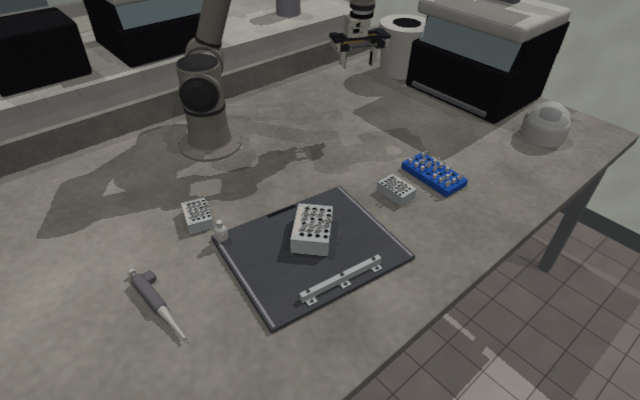

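Three things could be the block: (335,181) on the tray, and two smaller ones off it at (208,172) and (411,288). The description (largest, on the tray) picks (335,181). In the top view the rail runs from (310,110) to (400,127) and the bottle is at (410,241). I'll check with one close crop.

Run:
```python
from h import *
a=cv2.imread('pics/a1.png')[85:260,245:445]
cv2.imwrite('pics/c1.png',cv2.resize(a,None,fx=4,fy=3.4,interpolation=cv2.INTER_CUBIC) if 0 else cv2.resize(a,(680,595),interpolation=cv2.INTER_CUBIC))
```

```text
(no output)
```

View pics/c1.png

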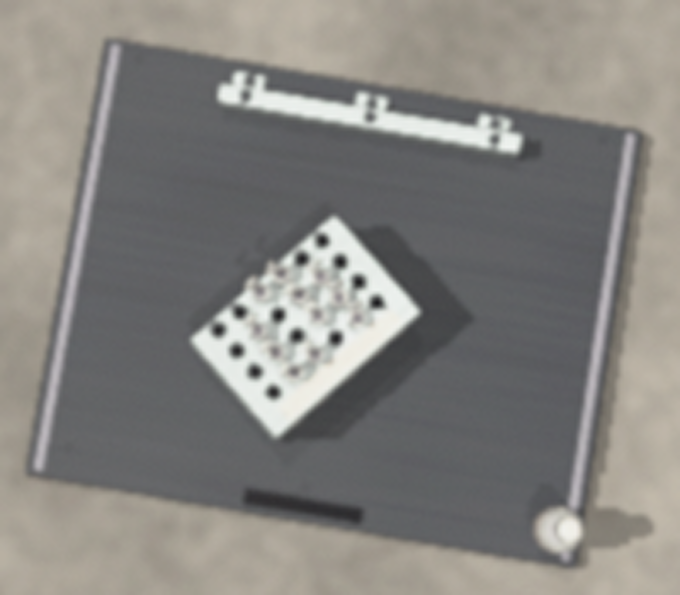

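```bash
cat >> h.py <<'E'
from scipy.optimize import minimize
def rect(p,lx,ly,z):
    x,y,t=p; c,s=np.cos(t),np.sin(t)
    q=np.array([[lx,ly],[lx,-ly],[-lx,-ly],[-lx,ly]])/2.
    return np.c_[q@np.array([[c,s],[-s,c]])+[x,y],np.full(4,z)]
def fit_block(im,p0,thr=150,n='top'):
    """best x,y,yaw of block: top face mask IoU with bright pixels"""
    S=6; q=proj(n,[[p0[0],p0[1],64]])[0].astype(int); u0,v0=q-50
    g=cv2.cvtColor(im[v0:v0+100,u0:u0+100],cv2.COLOR_BGR2GRAY)
    m=(cv2.resize(g,None,fx=S,fy=S,interpolation=cv2.INTER_LINEAR)>thr).astype(np.uint8)
    m=cv2.morphologyEx(m,cv2.MORPH_CLOSE,np.ones((31,31),np.uint8))
    k,l,st,ce=cv2.connectedComponentsWithStats(m); b=l[300,300] or 1+np.argmax(st[1:,4]); m=(l==b).astype(np.uint8)
    def cost(d):
        r=np.zeros_like(m); uv=proj(n,rect([p0[0]+d[0],p0[1]+d[1],p0[2]+d[2]/50],95,140,64))
        uv=(uv-[u0,v0]+.5)*S-.5; cv2.fillPoly(r,[np.round(uv*16).astype(np.int32)],1,shift=4)
        return 1-(r&m).sum()/(r|m).sum()
    o=minimize(cost,[0,0,0],method='Nelder-Mead',options=dict(initial_simplex=[[0,0,0],[6,0,0],[0,6,0],[0,0,6]],xatol=.02,fatol=1e-5,maxiter=400))
    return np.array(p0)+[o.x[0],o.x[1],o.x[2]/50],o.fun
def crop2top(c): return (np.array(c,float)+.5)/3.4-.5+[245,85]
E
python3 - <<'E'
from h import *
t=back('top',crop2top([[110,40],[640,130],[580,567],[30,472]]),14)[:,:2]
print('tray',t.round(1).tolist(), np.linalg.norm(t[0]-t[1]),np.linalg.norm(t[1]-t[2]))
e=[t[0]-t[1],t[3]-t[2],[ (t[1]-t[2])[1]*-1,(t[1]-t[2])[0]],[-(t[0]-t[3])[1],(t[0]-t[3])[0]]]
for d in e: print(np.degrees(np.arctan2(-d[0],d[1])))
print('tc',t.mean(0))
r=back('top',crop2top([[218,102],[521,152]]),36)[:,:2]
d=r[0]-r[1];print('rail near edge top',r,np.linalg.norm(d),np.degrees(np.arctan2(-d[0],d[1])),r.mean(0))
b=back('top',crop2top([[335,216],[421,313],[277,438],[190,341]]),64)[:,:2]
d=b[3]-b[0];yaw=np.arctan2(-d[0],d[1]);print('block',b,b.mean(0),np.degrees(yaw))
im=cv2.imread('pics/a1.png')
for th in(130,150,170): print(fit_block(im,[*b.mean(0),yaw],th))
E
```

```text
tray [[804.2, 119.5], [744.5, -287.9], [410.3, -243.2], [472.7, 169.7]] 411.78831894214863 337.2458014762988
-8.33004492159961
-8.594673648244859
-7.615363233731656
-8.615901086553377
tc [607.9307536  -60.48391009]
rail near edge top [[ 752.28951073   35.48466995]
 [ 719.91539911 -192.90466632]] 230.6724344712558 -8.067907933327374 [736.10245492 -78.70999819]
block [[ 662.36251107  -52.32606405]
 [ 592.40407377 -116.1708686 ]
 [ 499.07376357  -13.20749603]
 [ 568.0739586    51.2329508 ]] [580.47857675 -32.61786947] 42.317277331512074
(array([581.33175882, -31.47414063,   0.74454775]), np.float64(0.04280250432410049))
(array([581.00197198, -32.11341111,   0.73790777]), np.float64(0.020926943439678602))
(array([581.29841863, -31.78058236,   0.73954085]), np.float64(0.01856642242752471))
```

```bash
cat >> h.py <<'E'
RY=np.radians(-8.3); RO=np.array([736.1,-78.7])
def rail(p): # world x,y,yaw -> rail frame
    c,s=np.cos(RY),np.sin(RY); d=np.array(p[:2])-RO
    return np.array([c*d[0]+s*d[1],-s*d[0]+c*d[1],np.degrees(p[2]-RY)]).round(1)
def delta(x,y,z=None,yawdeg=None):
    """tool-frame shift/spin from the measured pose to a world pose"""
    o=sensors.get_obs(); t=np.array(o['tool_pos']); yaw=o['tcp_rot'][2]
    d=np.array([x,y])-t[:2]; c,s=np.cos(yaw),np.sin(yaw)
    sp=0 if yawdeg is None else -((yawdeg-np.degrees(yaw)+180)%360-180)
    return np.round([c*d[0]+s*d[1], s*d[0]-c*d[1], 0 if z is None else t[2]-z, sp],1)
E
python3 - <<'E'
from h import *
print(delta(530.7,58.2,120,112)); print(rail([581.2,-31.9,.74]))
E
```

```text
[-456.6 -247.9  106.1   43. ]
[-160.    23.9   50.7]
```

>>> arm_command(increments=[1, -30, -16, 5, 3, 1, -70, -38, 10, 7, 1, -110, -60, 20, 11, 1, -150, -82, 30, 15, 1, -190, -103, 40, 19, 1, -230, -125, 50, 23, 1, -270, -147, 60, 27, 1, -310, -168, 70, 31, 1, -350, -190, 80, 35, 1, -390, -212, 90, 39, 1, -425, -231, 100, 42, 1, -448, -243, 105, 43, 1, -457, -248, 106, 43, 1, -457, -248, 106, 43, 1, -457, -248, 106, 43])

```text
time: 1.98
tool_pos: [530.7, 59.1, 120.9]
tcp_rot: [-3.142, -0.0, 1.956]
contact_force: [-0.6, -0.1, 0.3]
grip_width: 0.6
```

Run:
```python
from h import *
print(delta(530.7,58.2,36,112))
a=cap('scene','b2.png')[100:340,180:480]; cv2.imwrite('pics/c2.png',cv2.resize(a,(750,600)))
```

```text
[-0.9 -0.3 84.9  0.1]
```

View pics/c2.png

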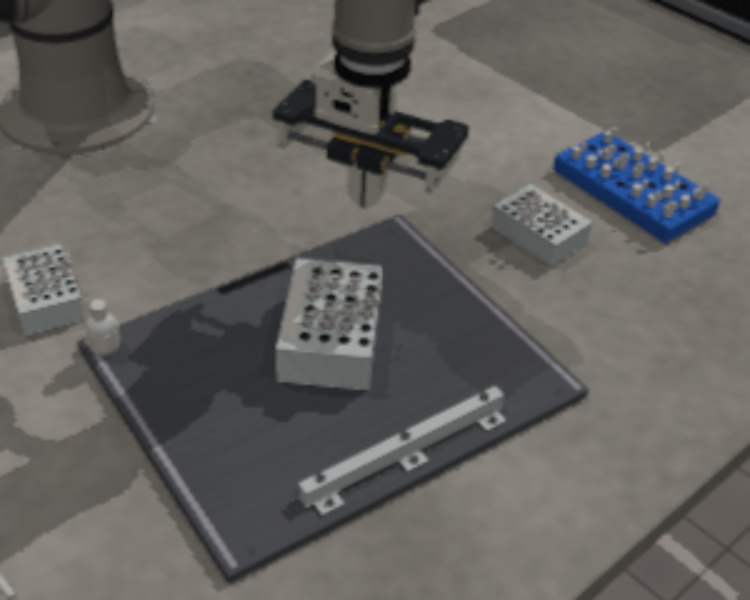

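The crop shows the shut fingertips at about (365,195), over the tray's left edge and clear of the block (centre about (330,325)). Next I descend to TCP z 36 and approach.

>>> arm_command(increments=[1, 0, 0, 15, 0, 1, 0, 0, 35, 0, 1, 0, 0, 55, 0, 1, 0, 0, 72, 0, 1, 0, 0, 82, 0, 1, 0, 0, 85, 0, 1, 0, 0, 85, 0])

```text
time: 2.9
tool_pos: [531.3, 58.3, 35.8]
tcp_rot: [3.141, 0.0, 1.955]
contact_force: [0.0, -0.3, 0.2]
grip_width: 0.3
```

Run:
```python
from h import *
im=imaging.capture('top'); p,f=fit_block(im,[581.2,-31.9,.74],160);print(p,f,rail(p))
u=np.array([np.cos(p[2]),np.sin(p[2])]);v=np.array([-u[1],u[0]])
t=np.array(sensors.get_obs()['tool_pos']);print(t)
for k in (0,30): print(delta(*(t[:2]-v*k)))
```

```text
[583.20012912 -33.39918651   0.73120753] 0.35287063026282217 [-157.8   22.8   50.2]
[531.49650142  58.30492772  36.10221861]
[0. 0. 0. 0.]
[-28.2  10.2   0.    0. ]
```

```bash
cat >> h.py <<'E'
def fit_scene(im,p0,thr=105,zt=64,S=4,W=75):
    n='scene'; q=proj(n,[[p0[0],p0[1],40]])[0].astype(int); u0,v0=q-W
    g=cv2.cvtColor(im[v0:v0+2*W,u0:u0+2*W],cv2.COLOR_BGR2GRAY)
    m=(cv2.resize(g,None,fx=S,fy=S)>thr).astype(np.uint8)
    m=cv2.morphologyEx(m,cv2.MORPH_CLOSE,np.ones((17,17),np.uint8))
    def poly(p):
        P=np.r_[rect(p,95,140,14),rect(p,95,140,zt)]
        uv=(proj(n,P)-[u0,v0]+.5)*S-.5
        return cv2.convexHull(uv.astype(np.float32))
    r0=np.zeros_like(m); cv2.fillPoly(r0,[poly(p0).astype(np.int32)],1)
    roi=cv2.dilate(r0,np.ones((61,61),np.uint8)); m&=roi
    k,l,st,ce=cv2.connectedComponentsWithStats(m); b=l[W*S,W*S] or 1+np.argmax(st[1:,4]); m=(l==b).astype(np.uint8)
    def cost(d):
        r=np.zeros_like(m); cv2.fillPoly(r,[np.round(poly([p0[0]+d[0],p0[1]+d[1],p0[2]+d[2]/50])*16).astype(np.int32)],1,shift=4)
        return 1-(r&m).sum()/(r|m).sum()
    best=None
    for y in(-6,0,6):
        o=minimize(cost,[0,0,y],method='Nelder-Mead',options=dict(initial_simplex=[[0,0,y],[6,0,y],[0,6,y],[0,0,y+5]],xatol=.02,fatol=1e-5,maxiter=400))
        if best is None or o.fun<best.fun: best=o
    o=best
    return np.array(p0)+[o.x[0],o.x[1],o.x[2]/50],o.fun,(m*200,poly(np.array(p0)+[o.x[0],o.x[1],o.x[2]/50]))
E
python3 - <<'E'
from h import *
for f in('b1','b2'):
  im=cv2.imread(f'pics/{f}.png')
  for th in (70,85,100,115):
    p,c,(m,h)=fit_scene(im,[581.2,-31.9,.74],th); print(f,th,p.round(3),round(c,4))
  if f=='b1':
    m=cv2.cvtColor(m,cv2.COLOR_GRAY2BGR);cv2.polylines(m,[h.astype(np.int32)],True,(0,0,255),1);cv2.imwrite('pics/m1.png',m)
E
```

```text
b1 70 [577.023 -30.408   0.733] 0.1204
b1 85 [576.563 -30.423   0.738] 0.0825
b1 100 [ 5.47592e+02 -3.26000e-01  7.57000e-01] 0.2242
b1 115 [547.704  -1.435   0.733] 0.2473
b2 70 [577.022 -30.498   0.732] 0.1644
b2 85 [576.865 -30.401   0.744] 0.0846
b2 100 [574.246 -27.164   0.743] 0.1896
b2 115 [546.37    1.522   0.763] 0.3446
```

>>> arm_command(increments=[1, -1, 0.4, 0, 0, 1, -3, 1.1, 0, 0, 1, -5.5, 2, 0, 0, 1, -8, 2.9, 0, 0, 1, -10, 3.6, 0, 0, 1, -12, 4.3, 0, 0, 1, -14, 5, 0, 0, 1, -16, 5.8, 0, 0, 1, -18, 6.5, 0, 0, 1, -20, 7.2, 0, 0, 1, -22, 7.9, 0, 0, 1, -24, 8.7, 0, 0, 1, -26, 9.4, 0, 0, 1, -28, 10.1, 0, 0, 1, -30, 10.8, 0, 0, 1, -32, 11.5, 0, 0, 1, -33.5, 12, 0, 0, 1, -34.5, 12.4, 0, 0])

```text
time: 5.2
tool_pos: [554.8, 32.3, 35.6]
tcp_rot: [-3.141, -0.002, 1.956]
contact_force: [-1.8, 6.3, 2.6]
grip_width: -0.0
```

```bash
cat >> h.py <<'E'
def see(p0,f=None,thr=85):
    im=imaging.capture('scene'); p,c,_=fit_scene(im,np.array(p0)-[4.5,-1.5,0],thr); p=p+[4.5,-1.5,0]
    if f: cv2.imwrite('pics/'+f,im)
    r=rail(p); o=sensors.get_obs(); print('block',p.round(3).tolist(),'cost',round(c,3),'rail',r, 'F',o['contact_force'].round(1),'tcp',o['tool_pos'].round(1))
    return p
E
python3 - <<'E'
from h import *
see([583,-37,.70],'b3.png')
E
```

```text
block [586.751, -47.259, 0.671] cost 0.126 rail [-152.3    9.6   46.7] F [-2.9  6.2  2.3] tcp [554.9  32.2  35.6]
```

>>> arm_command(increments=[1, -1.5, 0.4, 0, 0, 1, -3.5, 1, 0, 0, 1, -5.5, 1.6, 0, 0, 1, -7.5, 2.2, 0, 0, 1, -9.5, 2.8, 0, 0, 1, -11.5, 3.4, 0, 0, 1, -13.5, 4, 0, 0, 1, -15.5, 4.6, 0, 0, 1, -17, 5, 0, 0, 1, -18, 5.3, 0, 0, 1, -18, 5.3, 0, 0, 1, -15, 4.5, 0, 0, 1, -8, 2.5, 0, 0, 1, 2, 0, 0, 0, 1, 8, -2, 0, 0, 1, 8, -2, 0, 0])

```text
time: 7.25
tool_pos: [550.4, 38.1, 35.8]
tcp_rot: [-3.142, -0.0, 1.956]
contact_force: [-0.0, -0.6, 0.4]
grip_width: 0.5
```

Run:
```python
from h import *
p=see([590,-60,.61],'b4.png')
im=cap('top','a4.png'); print(fit_block(im,p,160))
```

```text
block [591.746, -62.744, 0.584] cost 0.109 rail [-145.1   -5.    41.7] F [-0.4  0.1 -0.1] tcp [550.8  37.8  35.8]
(array([ 5.95517137e+02, -6.74868728e+01,  5.57103768e-01]), np.float64(0.34108735773608123))
```

Run:
```python
import cv2
a=cv2.imread('pics/a4.png')[85:260,245:445];cv2.imwrite('pics/c4.png',cv2.resize(a,(680,595),interpolation=cv2.INTER_CUBIC))
```

```text
(no output)
```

View pics/c4.png

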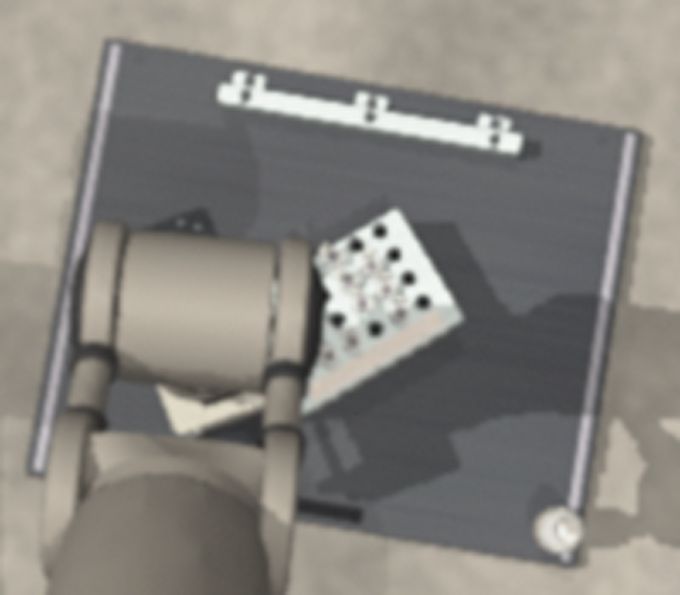

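Run:
```python
from h import *
b=back('top',crop2top([[399,209],[463,321]]),64)[:,:2]
d=b[0]-b[1];y=np.arctan2(d[1],d[0]);print(b,np.linalg.norm(d),np.degrees(y))
f=back('top',crop2top([[463,321],[305,413]]),64)[:,:2]; d=f[1]-f[0]; y2=np.arctan2(-d[0],d[1]);print(np.degrees(y2))
for yy in(y,y2,.584):
  u=np.array([np.cos(yy),np.sin(yy)]);v=np.array([-u[1],u[0]]); c=b.mean(0)+70*v; print(c,rail([*c,yy]))
```

```text
[[ 668.69266389  -99.08065781]
 [ 587.24595669 -146.86779357]] 94.43080248884316 30.401379738453954
31.469345881961313
[592.5454929  -62.59912187] [-144.4   -4.8   38.7]
[591.42634828 -63.2698546 ] [-145.4   -5.6   39.8]
[589.37373269 -64.57575491] [-147.2   -7.2   41.8]
```

Both cameras agree: the block is at about (591,-63), turned some 40° from square. In the crop, back_right is at (399,209) and front_right at (463,321). Next I lift, go round to the front face, open the hand and square it to the rail.

```bash
cat >> h.py <<'E'
def w(xr,yr): 
    c,s=np.cos(RY),np.sin(RY); return RO+[c*xr-s*yr, s*xr+c*yr]
E
python3 - <<'E'
from h import *
x=w(-243,-70);print(x,delta(*x,125,171.7),delta(*x,36,171.7), rail([*back('top',crop2top([[560,530]]),60)[0][:2],0]))
E
```

```text
[ 485.54029919 -112.88824839] [-114.9 -117.1  -89.2  -59.7] [-114.9 -117.1   -0.2  -59.7] [-275.6 -182.3    8.3]
```

>>> arm_command(increments=[1, 0, 0, -20, 0, 1, 0, 0, -50, 0, 1, 0, 0, -80, 0, 1, 0, 0, -89, 0, 0.5, -15, -15, -89, -8, 0, -35, -36, -89, -18, 0, -57, -58, -89, -28, 0, -79, -80, -89, -38, 0, -100, -102, -89, -48, 0, -112, -114, -89, -56, 0, -115, -117, -89, -59.7, 0, -115, -117, -89, -59.7, 0, -115, -117, -80, -59.7, 0, -115, -117, -60, -59.7, 0, -115, -117, -38, -59.7, 0, -115, -117, -16, -59.7, 0, -115, -117, -4, -59.7, 0, -115, -117, 0, -59.7, 0, -115, -117, 0, -59.7])

```text
time: 9.72
tool_pos: [485.7, -112.9, 35.8]
tcp_rot: [3.142, 0.0, 2.997]
contact_force: [-0.6, 0.0, -0.0]
grip_width: 91.8
```

Run:
```python
from h import *
p=see([591,-63,.56],'b5.png')
for c in [(-218.1,7.6),(-210,18.5),(-202.5,28.6),(-193,38),(-183.6,46.6),(-172,54),(-161.9,61),(-137.9,71.4)]: print(c,delta(*w(c[0]-9.5,c[1]-65),36,171.7))
b=cv2.imread('pics/b5.png')[120:340,180:460]; cv2.imwrite('pics/c5.png',cv2.resize(b,(760,597)))
```

```text
block [592.226, -63.085, 0.568] cost 0.045 rail [-144.6   -5.3   40.8] F [-0.1 -0.2 -0.3] tcp [ 485.9 -113.    36.1]
(-218.1, 7.6) [-15.1  12.7   0.1   0. ]
(-210, 18.5) [-23.2  23.5   0.1   0. ]
(-202.5, 28.6) [-30.7  33.6   0.1   0. ]
(-193, 38) [-40.2  43.    0.1   0. ]
(-183.6, 46.6) [-49.6  51.6   0.1   0. ]
(-172, 54) [-61.2  59.    0.1   0. ]
(-161.9, 61) [-71.3  66.    0.1   0. ]
(-137.9, 71.4) [-95.3  76.4   0.1   0. ]
```

View pics/c5.png

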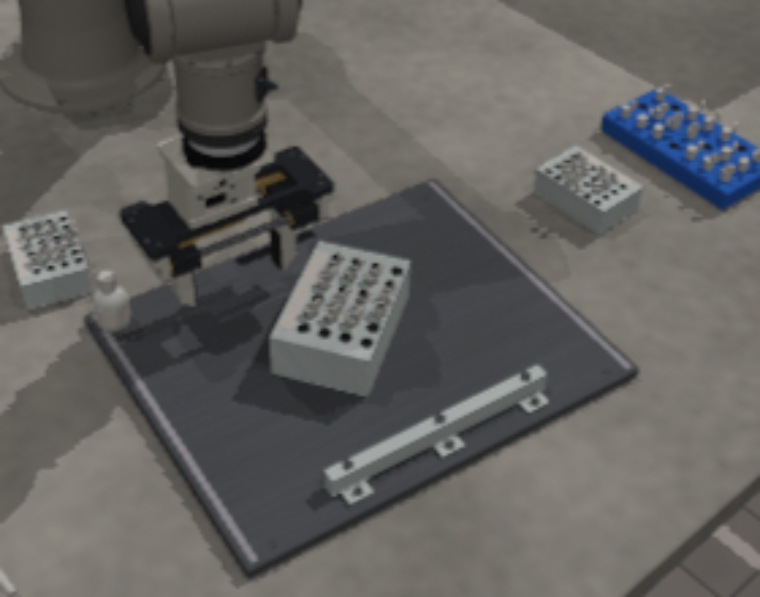

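The scene crop shows the open hand in front of the block. The left fingertip at (288,265) is just clear of the label face and the bottle at (110,300) is clear. Starting the front_left push.

>>> arm_command(increments=[0, -2, 1.7, 0, 0, 0, -5, 4.2, 0, 0, 0, -8, 6.7, 0, 0, 0, -10, 8.4, 0, 0, 0, -11.5, 9.7, 0, 0, 0, -13, 11, 0, 0, 0, -14.5, 12.2, 0, 0, 0, -16, 13.8, 0, 0, 0, -17.4, 15.6, 0, 0, 0, -18.8, 17.5, 0, 0, 0, -20.2, 19.3, 0, 0, 0, -21.6, 21.2, 0, 0, 0, -23, 23.2, 0, 0, 0, -24.5, 25.2, 0, 0, 0, -26, 27.2, 0, 0, 0, -27.5, 29.2, 0, 0, 0, -29, 31.2, 0, 0, 0, -30, 32.7, 0, 0, 0, -30.7, 33.6, 0, 0])

```text
time: 12.15
tool_pos: [519.7, -83.8, 35.5]
tcp_rot: [3.141, -0.002, 2.998]
contact_force: [-4.4, -2.3, 2.3]
grip_width: 91.7
```

Run:
```python
from h import *
p=see([597,-61,.44],'b6.png')
o=sensors.get_obs(); print(rail([*o['tool_pos'][:2],o['tcp_rot'][2]]))
```

```text
block [602.841, -59.331, 0.355] cost 0.041 rail [-1.347e+02 -1.000e-01  2.860e+01] F [-4.9 -1.5  2.1] tcp [519.8 -83.8  35.5]
[-213.3  -36.2  180.1]
```

>>> arm_command(increments=[0, -1, 1, 0, 0, 0, -2.4, 2.5, 0, 0, 0, -3.8, 4, 0, 0, 0, -5.3, 5.5, 0, 0, 0, -6.8, 7, 0, 0, 0, -8.3, 8.6, 0, 0, 0, -9.8, 10.1, 0, 0, 0, -11.3, 11.6, 0, 0, 0, -12.8, 13.1, 0, 0, 0, -14.4, 14.4, 0, 0, 0, -16.1, 15.7, 0, 0, 0, -17.8, 17, 0, 0, 0, -19.5, 18.3, 0, 0, 0, -21.2, 19.6, 0, 0, 0, -22.9, 20.9, 0, 0, 0, -24.6, 22.2, 0, 0, 0, -26.2, 23.4, 0, 0, 0, -27.6, 24.4, 0, 0, 0, -28.6, 25.2, 0, 0])

```text
time: 14.58
tool_pos: [551.6, -62.8, 35.6]
tcp_rot: [3.141, -0.002, 2.998]
contact_force: [-5.4, -1.4, 2.9]
grip_width: 91.9
```

Run:
```python
from h import *
p=see([611,-58,.08],'b7.png')
o=sensors.get_obs(); print(rail([*o['tool_pos'][:2],o['tcp_rot'][2]]))
```

```text
block [618.734, -56.499, 0.028] cost 0.075 rail [-119.3    5.     9.9] F [-5.5 -0.5  2.5] tcp [551.8 -62.7  35.6]
[-184.7  -10.8  180.1]
```

>>> arm_command(increments=[0, -1, 0.7, 0, 0, 0, -2.6, 1.8, 0, 0, 0, -4.3, 2.9, 0, 0, 0, -6.1, 4, 0, 0, 0, -7.9, 5, 0, 0, 0, -9.7, 6, 0, 0, 0, -11.5, 7, 0, 0, 0, -13.3, 7.9, 0, 0, 0, -15.1, 8.7, 0, 0, 0, -17, 9.4, 0, 0, 0, -18.8, 10, 0, 0, 0, -20.6, 10, 0, 0, 0, -22.4, 10, 0, 0, 0, -24.2, 10, 0, 0, 0, -26, 10, 0, 0, 0, -28, 10, 0, 0, 0, -30, 10, 0, 0, 0, -31.5, 10, 0, 0, 0, -32.5, 10, 0, 0, 0, -32.5, 10, 0, 0])

```text
time: 17.12
tool_pos: [584.2, -57.2, 35.5]
tcp_rot: [3.141, -0.005, 2.997]
contact_force: [-8.6, 1.3, 5.8]
grip_width: 92.0
```

Run:
```python
from h import *
p=see([638,-55,-.14],'b8.png')
o=sensors.get_obs(); print(rail([*o['tool_pos'][:2],o['tcp_rot'][2]]))
b=cv2.imread('pics/b8.png')[150:340,200:440]; cv2.imwrite('pics/c8.png',cv2.resize(b,(756,598),interpolation=cv2.INTER_CUBIC))
```

```text
block [642.716, -56.202, -0.143] cost 0.128 rail [-95.7   8.8   0.1] F [-8.7  0.5  5.2] tcp [584.2 -57.2  35.5]
[-153.4   -0.6  180. ]
```

View pics/c8.png

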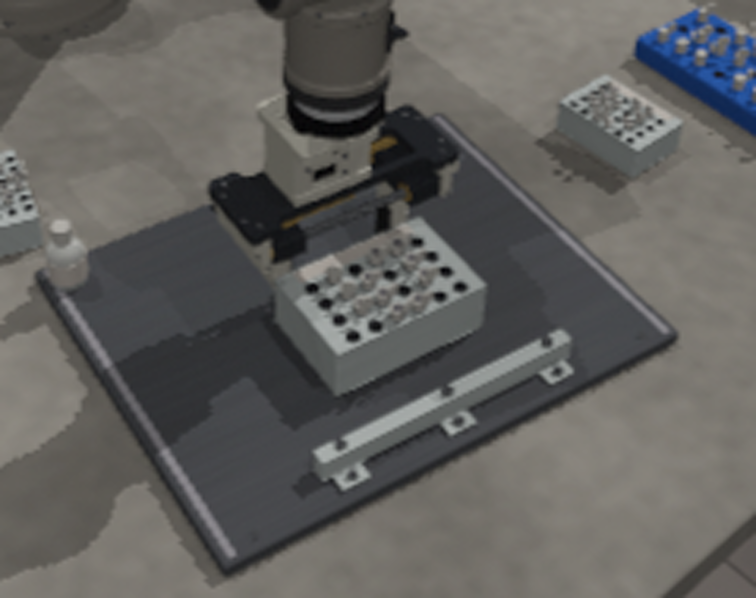

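Scene crop: both fingers are on the label face, and the block's back face (top edge from (338,352) to (487,285)) looks parallel to the rail (from (316,450) to (565,332)). I'll measure the rail edge precisely before closing the last gap.

Run:
```python
from h import *
def edge(n,f,z,sgn):
    im=cv2.GaussianBlur(cv2.cvtColor(cv2.imread(f),cv2.COLOR_BGR2GRAY).astype(np.float32),(0,0),.6)
    pts=[]
    ends=proj(n,np.c_[[w(0,105),w(0,-105)],[z,z]])
    us=np.linspace(ends[0,0],ends[1,0],60); vs=np.interp(np.linspace(0,1,60),[0,1],ends[:,1])
    dv=np.arange(-7,7,.1)
    for u,v in zip(us,vs):
        col=cv2.remap(im,np.full((len(dv),1),u,np.float32),(v+dv[:,None]).astype(np.float32),cv2.INTER_LINEAR)[:,0]
        g=np.gradient(col)*sgn; i=g.argmax(); pts.append((u,v+dv[i]))
    pts=np.array(pts,np.float32)
    vx,vy,x0,y0=cv2.fitLine(pts,cv2.DIST_HUBER,0,.01,.01).ravel()
    print(n,z,'resid',np.abs((pts-[x0,y0])@[-vy,vx]).mean())
    e=np.array([[u,y0+(u-x0)*vy/vx] for u in ends[:,0]])
    P=back(n,e,z)[:,:2]; d=P[0]-P[1]; print(P.round(1).tolist(),np.degrees(np.arctan2(-d[0],d[1])),'railx',[rail([*q,0])[0] for q in P])
for z in(36,14): edge('top','pics/a1.png',z,-1)
edge('scene','pics/b1.png',36,1); edge('scene','pics/b8.png',36,1)
```

```text
top 36 resid 0.34592023
[[750.8, 25.2], [720.2, -182.6]] -8.378250063975472 railx [np.float64(-0.5), np.float64(-0.8)]
top 14 resid 0.35341156
[[756.8, 25.3], [725.9, -182.6]] -8.47257797497779 railx [np.float64(5.5), np.float64(4.9)]
scene 36 resid 0.5681418
[[750.1, 26.4], [719.3, -181.2]] -8.440745834760957 railx [np.float64(-1.3), np.float64(-1.8)]
scene 36 resid 0.56840616
[[749.9, 26.7], [718.6, -180.7]] -8.563016325433603 railx [np.float64(-1.6), np.float64(-2.5)]
```

>>> arm_command(increments=[0, -1, 0, 0, 0, 0, -3, 0, 0, 0, 0, -5, 0, 0, 0, 0, -7, 0, 0, 0, 0, -9, 0, 0, 0, 0, -11, 0, 0, 0, 0, -13, 0, 0, 0, 0, -15, 0, 0, 0, 0, -17, 0, 0, 0, 0, -19, 0, 0, 0, 0, -21, 0, 0, 0, 0, -23, 0, 0, 0, 0, -25, 0, 0, 0, 0, -27, 0, 0, 0, 0, -29, 0, 0, 0, 0, -31, 0, 0, 0, 0, -33, 0, 0, 0, 0, -35, 0, 0, 0, 0, -37, 0, 0, 0, 0, -38, 0, 0, 0])

```text
time: 19.68
tool_pos: [621.8, -62.6, 35.5]
tcp_rot: [3.141, -0.005, 2.997]
contact_force: [-10.5, 1.5, 6.1]
grip_width: 91.6
```

Run:
```python
from h import *
p=see([680,-62,-.147],'b9.png')
o=sensors.get_obs(); print(rail([*o['tool_pos'][:2],o['tcp_rot'][2]]))
b=cv2.imread('pics/b9.png')[180:330,230:430]; cv2.imwrite('pics/c9.png',cv2.resize(b,(800,600),interpolation=cv2.INTER_CUBIC))
```

```text
block [700.668, -66.685, -0.222] cost 0.231 rail [-36.8   6.8  -4.4] F [-9.6  1.4  5.1] tcp [622.  -62.7  35.5]
[-115.3   -0.6  180. ]
```

View pics/c9.png

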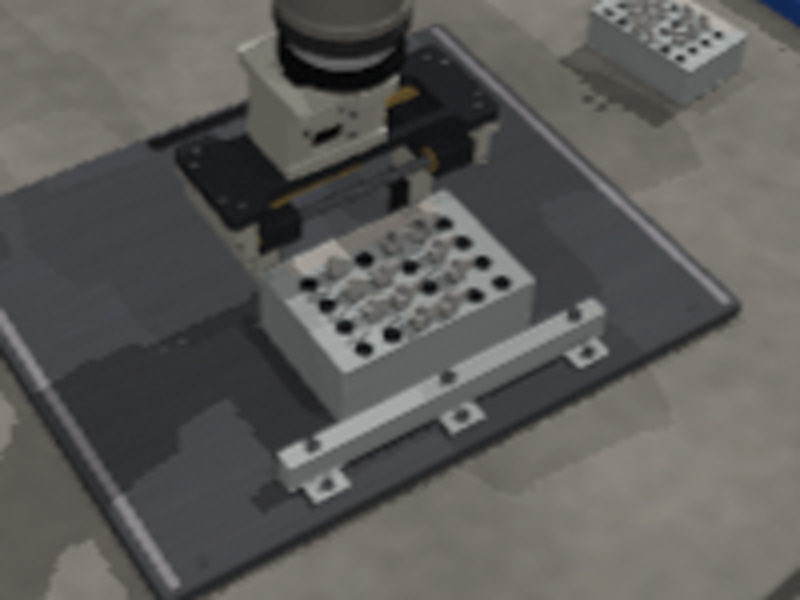

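The block is square about 10 mm from the rail; it reaches from (345,400) to (530,310) in the crop, well inside the rail ends at (285,470) and (600,310). I'll finish slowly, watching the force. The scene fit is off here because it merges with the rail.

>>> arm_command(increments=[0, -1, 0, 0, 0, 0, -2, 0, 0, 0, 0, -3, 0, 0, 0, 0, -4, 0, 0, 0, 0, -5, 0, 0, 0, 0, -6, 0, 0, 0, 0, -6.6, 0, 0, 0, 0, -7.2, 0, 0, 0, 0, -7.8, 0, 0, 0, 0, -8.4, 0, 0, 0, 0, -8.4, 0, 0, 0])

```text
time: 21.1
tool_pos: [630.2, -63.8, 35.4]
tcp_rot: [3.141, -0.005, 2.997]
contact_force: [-9.1, 1.2, 5.5]
grip_width: 91.8
```

>>> arm_command(increments=[0, -0.4, 0, 0, 0, 0, -0.8, 0, 0, 0, 0, -1.2, 0, 0, 0, 0, -1.6, 0, 0, 0, 0, -2, 0, 0, 0])

```text
time: 21.72
tool_pos: [631.4, -64.0, 35.5]
tcp_rot: [3.141, -0.006, 2.997]
contact_force: [-12.4, 1.7, 7.4]
grip_width: 92.1
```

>>> arm_command(increments=[0, -0.4, 0, 0, 0, 0, -0.8, 0, 0, 0, 0, -1.2, 0, 0, 0, 0, -1.6, 0, 0, 0])

```text
time: 22.22
tool_pos: [631.4, -64.0, 35.5]
tcp_rot: [3.141, -0.01, 2.997]
contact_force: [-18.4, 1.3, 12.8]
grip_width: 91.8
```

>>> arm_command(increments=[0, -0.4, 0, 0, 0, 0, -0.8, 0, 0, 0, 0, -1.2, 0, 0, 0, 0, -1.2, 0, 0, 0])

```text
time: 22.72
tool_pos: [631.4, -64.0, 35.5]
tcp_rot: [3.141, -0.013, 2.997]
contact_force: [-21.5, 2.6, 15.8]
grip_width: 91.6
```

Run:
```python
from h import *
o=sensors.get_obs(); print(o['contact_force'],o['moment'],rail([*o['tool_pos'][:2],o['tcp_rot'][2]]))
b=cap('scene','b10.png')[200:310,260:400]; cv2.imwrite('pics/c10.png',cv2.resize(b,(760,597),interpolation=cv2.INTER_CUBIC))
```

```text
[-21.51744542   2.6177142   15.75874974] [ 0.27768181  3.19166825 -0.18171745] [-105.7   -0.5  180. ]
```

View pics/c10.png

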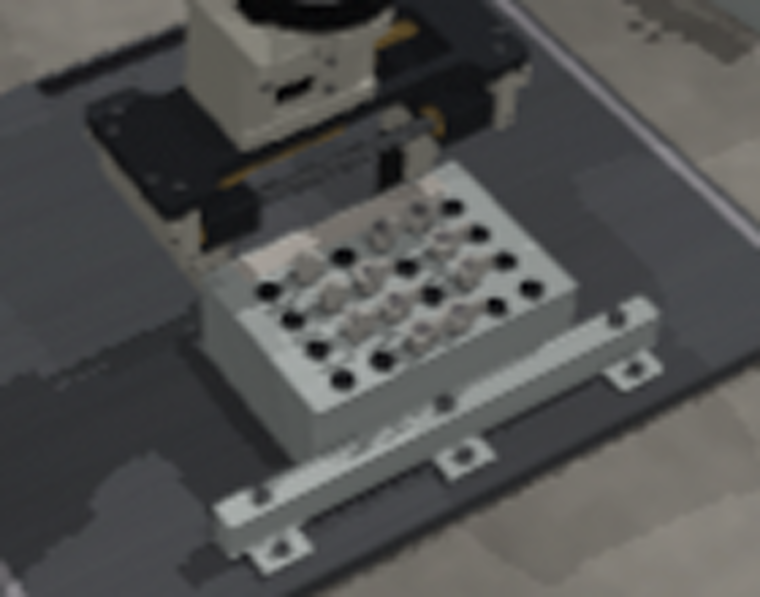

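Contact is confirmed: the hand stopped while the force rose, and finger position plus block depth puts the back face at the measured rail face. In the crop the block's back edge runs along the rail and inside both ends. Now I draw the hand clear.

>>> arm_command(increments=[0, 1, 0, 0, 0, 0, 2, 0, 0, 0, 0, 4, 0, 0, 0, 0, 7, 0, 0, 0, 0, 12, 0, 0, 0, 0, 20, 0, 0, 0, 0, 30, 0, 0, 0, 0, 40, 0, -5, 0, 0, 50, 0, -20, 0, 0, 60, 0, -50, 0, 0, 70, 0, -90, 0, 0, 90, 0, -120, 0, 0, 110, 0, -150, 0, 0, 130, 0, -165, 0, 0, 140, 0, -170, 0, 0, 140, 0, -170, 0, 0, 140, 0, -170, 0])

```text
time: 24.9
tool_pos: [498.5, -45.3, 205.2]
tcp_rot: [3.141, -0.0, 2.997]
contact_force: [-1.1, -0.3, -0.2]
grip_width: 92.0
```

Run:
```python
from h import *
o=sensors.get_obs(); print(o['contact_force'],o['tool_pos'])
im=cap('top','a11.png'); c=w(-48.5,8)
for th in(150,170): print(fit_block(im,[*c,RY],th))
b=im[85:260,245:445]; cv2.imwrite('pics/c11.png',cv2.resize(b,(680,595),interpolation=cv2.INTER_CUBIC))
s=cap('scene','b11.png')
```

```text
[-1.14154978 -0.28782289 -0.21639072] [498.52309218 -45.34028413 205.22408221]
(array([ 6.93331745e+02, -6.56263427e+01, -1.57419938e-01]), np.float64(0.5284538825384313))
(array([ 6.92644672e+02, -6.53059019e+01, -1.45037939e-01]), np.float64(0.3264202303579503))
```

View pics/c11.png

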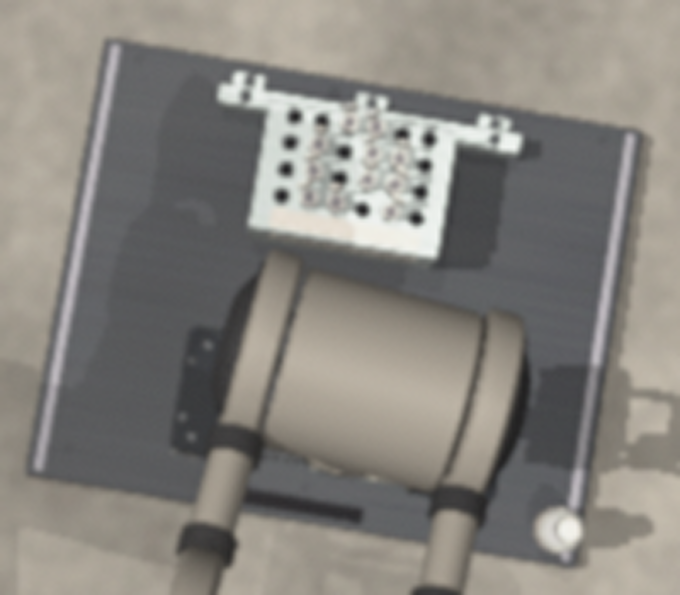

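View pics/b11.png

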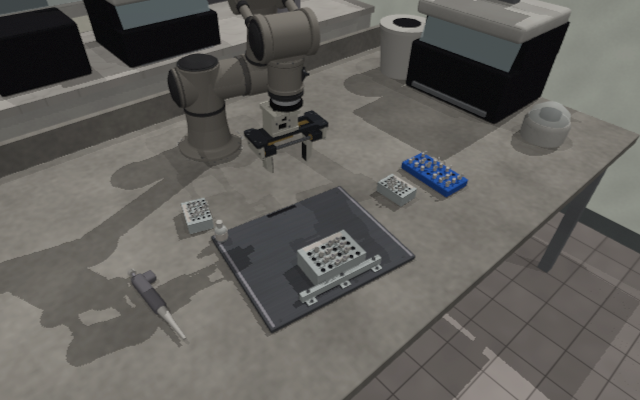

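The block lies along the rail, within its ends: crop (265,110)–(457,140) against the rail's (219,95)–(521,150). The bottle, rack and pipette look unmoved. I'll make one last numeric check of the front edge, then hand in.

Run:
```python
from h import *
im=cv2.cvtColor(cv2.imread('pics/a11.png'),cv2.COLOR_BGR2GRAY).astype(np.float32)
e=crop2top([[250,229],[440,258]]); dv=np.arange(-4,4,.1); pts=[]
for t in np.linspace(.1,.9,50):
    u,v=e[0]*(1-t)+e[1]*t
    col=cv2.remap(im,np.full((80,1),u,np.float32),(v+dv[:,None]).astype(np.float32),1)[:,0]
    pts.append((u,v+dv[np.gradient(col).argmin()]))
vx,vy,x0,y0=cv2.fitLine(np.array(pts,np.float32),cv2.DIST_HUBER,0,.01,.01).ravel()
P=back('top',[[u,y0+(u-x0)*vy/vx] for u in e[:,0]],64)[:,:2]
d=P[0]-P[1]; print(np.degrees(np.arctan2(-d[0],d[1])),[rail([*q,0]) for q in P])
a,b=cv2.imread('pics/b1.png'),cv2.imread('pics/b11.png')
print(ticket.close_job())
```

```text
-9.080206315094971 [array([-93.7,  75.6,   8.3]), array([-95.6, -65.3,   8.3])]
the job is handed in; nothing more can be done
None
```

The cold block's back face is against the stop rail and inside both rail ends, and I've handed the job in. It took about 25 s of the 72 s allowed, and no verdict was reported.

**How it was done:** I first nudged the block at its back-left corner, with the fingers shut. Then I pushed at its front-left corner with the open hand held square to the rail, until both fingertips lay on the label face. From there I slid it straight onto the rail, ending at about 0.4 mm per step, then backed the hand off and raised it.

**Last checks:**
- **Contact with the rail:** the hand stopped advancing while the force rose from about 10 N to 22 N. The finger position puts the back face within about 1 mm of the measured rail face.
- **Position along the rail:** the block spans about y = -65 to +76 mm, well inside ±115 mm.
- **Hand clear:** the force reads about 1 N, which is noise level.
- **Other things:** the bottle, rack and pipette looked unmoved in the last pictures. I compared these by eye only.

**Checks that failed or disagreed:**
- **Squareness:** the final edge fit gave the block's angle as -9.1°, against -8.4° for the rail. That 0.7° is less than one pixel along the edge. The steady stop under force suggests the block is flush, but no picture shows it more finely than that.
- **Automatic fits:** the fits of the block's outline became unreliable near the rail or when the hand hid part of the block. I ignored those and used the arm's readings and hand-picked corners instead.

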